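# Bed the saw guide on its three-seat base

### The arm

A 6-joint arm with a two-finger parallel gripper is mounted at the origin on the work surface. World frame = base frame: x ahead of the robot, y to its left, z up, the work surface at z = 0. Lengths are in m, angles in rad, forces in N, time in s.
With the tool pointing down it reaches from about 0.35 to 0.775 m from the base axis. Payload 5.5 kg.
Tool frame: the origin (TCP) lies midway between the tips of the shut fingers; the grasp point (between the pads) lies 19 mm behind it; z points along the fingers, y is the line along which they close (so a half turn about z gives the same grasp; the last joint's range is limited). The gripper opens to 85 mm and grips with 20 to 120 N. Pads are 22 mm wide; open, the fingers measure 114 mm over their backs; the gripper's body (76 mm by 85 mm) begins 54 mm behind the grasp point. The pads swing forward as they close: fully open they stand 13 mm farther back than shut.
Start: joints at [1.144, 0.313, 0.046, 1.304, 0, 1.431], TCP at [0.163, 0.552, 0.231] pointing down, gripper open.
Joint ranges: [-2.76, 2.76], [-0.86, 1.69], [-1.03, 1.26], [-2.2, 2.34], [-1.47, 1.5], [-3.14, 3.14]. Speed limits (rad/s): [2.57, 2.57, 3.14, 3.14, 3.14, 3.14].

### API

Orientations are given as a unit quaternion [w, x, y, z].
In Python, from workcell import env gives the robot as it stands. The module is installed in compiled form; this text tells all that it offers.
- The arm moves only by the tool servo_tool, never from a script. Its argument "increments" is a list of rows, each an object of numbers: "grip": the closure, from 0 (fully open) to 1 (shut); "x", "y", "z": the shift along the tool's x, y, z in mm; "roll": the turn about the tool's z in degrees. In form: [{"grip": .., "x": .., "y": .., "z": .., "roll": ..}, ...]. A call has 1 to 5 rows; each row shifts and turns the commanded pose from where the row before left it, along the tool's axes as they then stand; what a row does not reach is not made up. A row lasts 1/12 s, in which the tool goes at most 41.7 mm and 7.16 degrees, less where a joint would pass 70% of its speed; a pose out of reach is approached as far as the arm can. A call is refused whole if a number of a shift passes 41.7 or a number of a turn 7.16, either way. A call with a gripper value outside its range is refused whole. The fingers move at their own pace and stop on an object; "grip_force" is the grip in N (left out, the last holds). Time passes only in rows, so rows that do not move let the fingers close. It gives the time, the measured TCP pose, the force, the opening and the grip force at its end, in the units of the state.
- env.get_state(): the state, without advancing time (a new reading comes with each control period).
- env.read_camera(name): name is "scene" or "top" or "wrist"; returns the picture (480x640x3 uint8, red, green, blue); there is no depth.
- env.get_calibration(name): a dict with "vertical_fov" (degrees; the focal length in pixels is half the picture's height over the tangent of half this angle, whatever the lens; pixels are square), "cx", "cy" (the principal point, pixels), "rvec" (rotation vector, rad) and "tvec" (3), from world to camera coordinates, as OpenCV has them; the wrist camera has in their place "tool_from_camera" (4x4, takes a point from camera to tool coordinates, whose origin is the TCP and whose axes are the flange's). Camera axes: x right, y down, z forward; pixel columns grow to the right and rows downward; lengths in m; the calibration is good to about 2 mm. A picture is of the moment at which its call begins: read the wrist's pose just before it. get_calibration takes no time and is no camera call.
- env.hand_in(): hands the job in; it is judged then, once.
The state is a dict: "clock": time; "joint_pos": joint angles; "qvel": joint speeds; "tau": joint torques, N m; "tcp_pos": TCP position; "orientation": TCP orientation; "wrist_force": force on the tool from outside, world axes, zero at the start; "ft_torque": the same for the moment, N m; "finger_gap": finger opening in m; "grip_force": force on a finger pad.
Only numpy, scipy, OpenCV 4.12 (cv2) and the standard library are available. Lean on these libraries where they do the work, as an engineer would, in place of code of your own. Each camera call takes 0.05 s, during which the arm holds its last target. There are 200 camera calls.

### The job

Pick the dovetail saw guide up by its dark handle and settle its three ball feet fully home on the base: the foot pair at the back into the cone cup and the V groove, the single front foot on the brass flat. The seats are not exactly where the base says, so feel for them gently, never forcing the guide down; once all three feet are home, bed it by pressing straight down at the handle with about 15 N for a second, let go and draw clear, leaving the things around it alone.

Things in the scene. Friction and masses are not known exactly. Their poses are not given: they have to be found in the camera images.
- guide: Saw guide, loose, 0.35 to 0.65 kg: pale wooden plate 150 (x) x 130 (y) x 12 mm on three steel ball feet 16 mm across, dark handle block on top. Origin: under the handle, level with the ball bottoms. z up; plate x -60 to +90, z 14 to 26 mm. +x: front edge, with two low aluminium fences (top at 38 mm) and a dark saw line
- handle (a point): middle of the guide's handle block, on the guide's z axis, 51 mm above its origin. The block is 50 mm long (guide's y), 26 mm thick (guide's x) and reaches from 26 to 72 mm above the origin. Grip it here across its thickness (fingers before and behind it, closing along x), with about 45 N
- cone_foot (a point): bottom point of the guide's back left ball foot (for the cone cup), at x -35, y +45, z 0 mm in the guide's frame
- groove_foot (a point): bottom point of the guide's back right ball foot (for the V groove), at x -35, y -45, z 0 mm in the guide's frame
- flat_foot (a point): bottom point of the guide's single front ball foot (for the flat), at x +70, y 0, z 0 mm in the guide's frame
- base: Base, screwed to the bench: plywood board 200 (x) x 180 (y) x 10 mm; origin at bench level, z up, +x towards the end with the single brass seat; the board spans x -85 to +115. On it a blue plate (165 x 155 x 6 mm) carries the three seats. It was bolted on through slots: the seats together stand up to 13 mm off along base x and 9 mm along y, either way, unmeasured; rigid, no turn
- base_home (a point): where the guide's origin comes to rest if the seat set stands at its nominal place: on the base's z axis, 27.2 mm above the bench, guide level, its x along the base's x. The real place is off by the seats' offset (up to 13 mm in x, 9 mm in y); the height is true. Friction can hold a ball on a rim or wall, so weight alone seldom takes it home
- cone_seat (a point): nominal place of the cone cup's middle at its mouth (base x -35, y +45 mm, z 32 mm; the real one is off as said under base). Round steel block 56 mm across, flat top 32 mm above the bench; mouth 15 mm wide, wall sloping 55 degrees. A foot on the block's top stands 4.8 mm too high; a ball on the wall is pushed sideways towards the middle
- groove_seat (a point): nominal middle of the V groove at its mouth (base x -35, y -45 mm, z 32 mm; off as said under base). Square steel block 56 x 56 mm, top 32 mm above the bench; the groove runs along the base's y over the whole block, 15 mm wide at the mouth, walls sloping 55 degrees
- flat_seat (a point): nominal middle of the brass flat's top (base x +70, y 0, z 27.2 mm; off as said under base): round, 52 mm across, plain
- glue: glue bottle standing on the bench, 54 mm across, 120 mm high, to be left alone; origin under its middle
- offcut: pale wood offcut with two dovetail pins, 70 x 45 x 20 mm, to be left alone; origin under its middle
- tin: green round wax tin, 52 mm across, 40 mm high, to be left alone; origin under its middle
There are look-alikes about, which are no part of the job. What is meant by the guide is not orange or pink, and is the smaller of those in its own colour.

How it is judged:
By the outcome, as a careful person would: the job done as asked, in the order asked, and still so for the second after the job is handed in, with the robot touching nothing.
It also fails if it takes over 72 s, if anything falls off the work surface, if the arm or the gripper's body presses on something with over 40 N, if the wrist force passes 120 N, or if a joint passes its speed limit or range.

## Working session

There is one attempt and no reset: what is moved stays moved. The work goes in short steps, Python scripts to look and compute and a tool call to move; the robot and the scene stay as the last step left them, time stands still between calls to the robot, and variables do not carry over. Pictures are saved under pics/ and viewed, at most 10 in all, crops included, and the job is handed in when it is done.

Besides the shell and the picture viewer there is one more tool, called in YAML: its name, and indented under it one key for each argument. servo_tool: Moves the arm, as the interface text tells. Its arguments: {"type":"object","properties":{"increments":{"type":"array"},"grip_force":{"type":"number"}},"required":["increments"]}

```bash
mkdir -p pics
cat > h.py <<'E'
from workcell import env
import numpy as np, cv2
from scipy.spatial.transform import Rotation as R
def cam(name):
    c=env.get_calibration(name); f=240/np.tan(np.radians(c["vertical_fov"])/2)
    K=np.array([[f,0,c["cx"]],[0,f,c["cy"]],[0,0,1]])
    if name=="wrist":
        s=env.get_state(); q=s["orientation"]; T=np.eye(4); T[:3,:3]=R.from_quat([q[1],q[2],q[3],q[0]]).as_matrix(); T[:3,3]=s["tcp_pos"]
        M=np.linalg.inv(T@np.array(c["tool_from_camera"])); return K,M[:3,:3],M[:3,3]
    return K,R.from_rotvec(np.ravel(c["rvec"])).as_matrix(),np.ravel(c["tvec"])
def ray(C,uv,z):
    K,Rm,t=C; uv=np.atleast_2d(np.array(uv,float)); d=(np.linalg.inv(K)@np.c_[uv,np.ones(len(uv))].T).T@Rm; o=-Rm.T@t
    return o+d*((z-o[2])/d[:,2])[:,None]
def proj(C,P):
    K,Rm,t=C; p=(K@(Rm@np.atleast_2d(P).T+t[:,None])).T; return p[:,:2]/p[:,2:]
def shot(name,fn):
    C=cam(name); im=env.read_camera(name); cv2.imwrite(f"pics/{fn}.png",im[:,:,::-1]); return C,im
E
python3 - <<'E'
from h import *
s=env.get_state(); print({k:np.round(v,3) for k,v in s.items()})
for n in("top","scene"):
    C,im=shot(n,n+"0"); print(n,C[0][0,0],np.round(-C[1].T@C[2],3), env.get_calibration(n))
print(env.get_calibration("wrist"))
E
```

```text
{'clock': np.float64(0.0), 'joint_pos': array([1.144, 0.314, 0.045, 1.304, 0.   , 1.431]), 'qvel': array([ 0.   , -0.002, -0.   ,  0.   , -0.001,  0.001]), 'tau': array([-1.0000e-03, -4.8062e+01,  2.9854e+01,  1.9000e-02, -0.0000e+00,
       -0.0000e+00]), 'tcp_pos': array([0.162, 0.551, 0.23 ]), 'orientation': array([-0.   ,  0.143,  0.99 , -0.001]), 'wrist_force': array([0.362, 1.046, 0.303]), 'ft_torque': array([-0.01 ,  0.02 ,  0.006]), 'grip_force': np.float64(0.0), 'finger_gap': np.float64(0.086)}
top 513.0925308351596 [0.298 0.063 1.091] {'vertical_fov': 50.13586261830994, 'cx': 323.50645085883457, 'cy': 230.48479107791454, 'rvec': array([ 2.03461495, -2.17730334,  0.24090396]), 'tvec': array([0.08376565, 0.52560394, 1.00032339])}
scene 453.8234014614556 [1.032 0.095 0.867] {'vertical_fov': 55.74336037934393, 'cx': 316.95132376961413, 'cy': 235.28788251193473, 'rvec': array([ 1.78415828,  2.03500244, -0.56959371]), 'tvec': array([ 0.02491114, -0.4193706 ,  1.2846626 ])}
{'vertical_fov': 68.5626487206509, 'cx': 318.00713494644464, 'cy': 240.04523177065957, 'tool_from_camera': array([[-4.03664722e-04, -9.50756726e-01, -3.09937872e-01,
         8.01243395e-02],
       [ 9.99999746e-01, -2.01855615e-04, -6.83198330e-04,
         7.39639253e-05],
       [ 5.86992708e-04, -3.09938069e-01,  9.50756566e-01,
        -1.41891447e-01],
       [ 0.00000000e+00,  0.00000000e+00,  0.00000000e+00,
         1.00000000e+00]])}
```

View pics/top0.png

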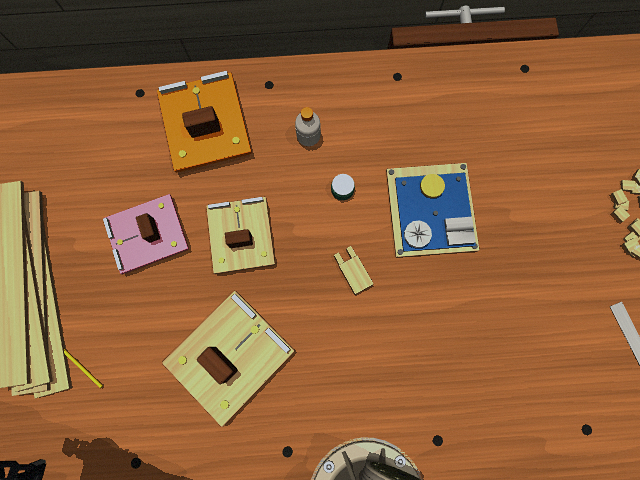

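View pics/scene0.png

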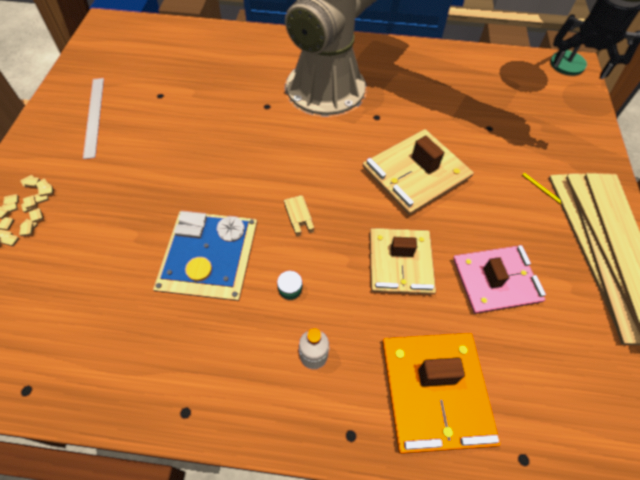

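The top picture shows the small pale guide at (240,235), fences up (+x), handle at (238,239). The base is at (433,210), with cone (418,234), groove (461,231) and brass (433,186). The tin is at (343,187), the offcut at (353,270) and the glue at (308,128).

```bash
cat > m.py <<'E'
from h import *
def mask(im,box,lo,hi):
    h=cv2.cvtColor(im,cv2.COLOR_RGB2HSV); m=cv2.inRange(h,np.array(lo),np.array(hi)); z=np.zeros_like(m); x0,y0,x1,y1=box; z[y0:y1,x0:x1]=m[y0:y1,x0:x1]; return z
def big(m):
    c=cv2.findContours(m,cv2.RETR_EXTERNAL,cv2.CHAIN_APPROX_NONE)[0]; return max(c,key=cv2.contourArea)
E
python3 - <<'E'
from m import *
C=cam("top"); im=env.read_camera("top"); h=cv2.cvtColor(im,cv2.COLOR_RGB2HSV)
for p in [(220,260),(265,215),(392,240),(238,236),(238,244),(412,210),(433,186),(461,228),(411,228),(300,250),(290,300)]: print(p,h[p[1],p[0]])
def rect(box,lo,hi,z,lab):
    c=big(mask(im,box,lo,hi)); P=ray(C,c.reshape(-1,2),z)[:,:2]*1000
    r=cv2.minAreaRect(P.astype(np.float32)); print(lab,np.round(r[0],1),np.round(r[1],1),round(r[2],2)); print(np.round(cv2.boxPoints(r),1).tolist())
rect((195,185,285,285),(18,40,120),(40,200,255),.026,"plate")
rect((210,220,270,255),(0,60,20),(14,255,110),.072,"handle")
rect((375,150,490,265),(18,40,120),(40,170,255),.010,"board")
rect((375,150,490,265),(100,80,40),(125,255,255),.016,"blue")
rect((375,150,490,265),(24,190,120),(34,255,255),.0272,"brass")
big_=cv2.resize(np.hstack([im[155:265,375:495],im[185:285,195:285][:, :].copy() if 0 else cv2.copyMakeBorder(im[185:285,195:285],0,10,0,0,0)]),None,fx=3.5,fy=3.5,interpolation=cv2.INTER_CUBIC)
cv2.imwrite("pics/c1.png",big_[:,:,::-1])
E
```

```text
(220, 260) [ 32 139 196]
(265, 215) [ 24  97 194]
(392, 240) [ 13 178 146]
(238, 236) [ 11 182  84]
(238, 244) [  0 143  25]
(412, 210) [106 181 144]
(433, 186) [ 28 151 191]
(461, 228) [ 20  13 120]
(411, 228) [ 65   8 196]
(300, 250) [ 12 172 141]
(290, 300) [ 12 168 149]
plate [541.8 226.2] [147.9 128.3] 4.98
[[462.5, 283.70001220703125], [473.70001220703125, 155.89999389648438], [621.0, 168.6999969482422], [609.9000244140625, 296.5]]
handle [521.5 223.9] [34.5 48.7] 4.49
[[502.3999938964844, 246.8000030517578], [506.20001220703125, 198.1999969482422], [540.5999755859375, 200.89999389648438], [536.7999877929688, 249.5]]
board [ 574.1 -191.2] [198.7 178.7] 0.61
[[473.79998779296875, -102.9000015258789], [475.70001220703125, -281.6000061035156], [674.4000244140625, -279.5], [672.5, -100.80000305175781]]
blue [ 566.9 -195.2] [164.4 154.7] 0.57
[[484.0, -118.69999694824219], [485.5, -273.29998779296875], [649.9000244140625, -271.70001220703125], [648.2999877929688, -117.0]]Traceback (most recent call last):
  File "<stdin>", line 11, in <module>
  File "<stdin>", line 5, in rect
  File "m.py", line 5, in big
    c=cv2.findContours(m,cv2.RETR_EXTERNAL,cv2.CHAIN_APPROX_NONE)[0]; return max(c,key=cv2.contourArea)
                                                                             ~~~^^^^^^^^^^^^^^^^^^^^^^^
ValueError: max() iterable argument is empty
```

Run:
```python
from m import *
for n,bb,cc in(("top",(415,170,452,203),(400,215,436,252)),("scene",(180,250,216,284),(212,212,248,244))):
    C=cam(n); im=env.read_camera(n)
    for lab,box,lo,hi,z in(("brass",bb,(20,100,100),(40,255,255),.0272),("cone",cc,(0,0,90),(180,60,255),.032)):
        c=big(mask(im,box,lo,hi)); c=cv2.convexHull(c); P=(ray(C,c.reshape(-1,2),z)[:,:2]*1000).astype(np.float32)
        print(n,lab,len(c),np.round(cv2.fitEllipse(P),1) if 0 else cv2.fitEllipse(P),cv2.minEnclosingCircle(P))
# check scene for guide/board
C=cam("scene"); im=env.read_camera("scene")
for lab,box,z in(("plate",(365,220,440,300),.026),("board",(145,205,265,305),.01)):
    c=big(mask(im,box,(18,40,120),(40,170,255))); P=ray(C,c.reshape(-1,2),z)[:,:2]*1000; r=cv2.minAreaRect(P.astype(np.float32)); print(lab,r)
```

```text
top brass 18 ((622.3047485351562, -194.86846923828125), (50.87621307373047, 51.95085525512695), 111.86152648925781) ((622.248779296875, -195.21115112304688), 26.269920349121094)
top cone 19 ((516.4361572265625, -150.2271728515625), (56.51887893676758, 57.51408004760742), 0.12684206664562225) ((516.830322265625, -149.972412109375), 29.186389923095703)
scene brass 15 ((624.1480712890625, -194.7592315673828), (50.94219970703125, 53.35856628417969), 124.94596099853516) ((624.164794921875, -195.1943817138672), 26.696317672729492)
scene cone 13 ((514.6076049804688, -155.75048828125), (68.15141296386719, 87.13899993896484), 153.52392578125) ((513.2649536132812, -157.6796417236328), 43.53129577636719)
plate ((543.7626953125, 224.55807495117188), (151.9615020751953, 130.24537658691406), 4.887845993041992)
board ((578.10009765625, -191.32382202148438), (197.02503967285156, 180.2625274658203), 0.8084536790847778)
```

servo_tool:
  increments:
    - {"grip": 0, "x": -29.5, "y": -14, "z": 0, "roll": 0}
    - {"grip": 0, "x": -29.5, "y": -14, "z": 0, "roll": 0}
    - {"grip": 0, "x": -29.5, "y": -14, "z": 0, "roll": 0}
    - {"grip": 0, "x": -29.5, "y": -14, "z": 0, "roll": 0}
    - {"grip": 0, "x": -29.5, "y": -14, "z": 0, "roll": 0}

```text
clock: 0.72
tcp_pos: [0.2851, 0.4416, 0.2313]
orientation: [0.0, 0.143, 0.99, 0.0]
wrist_force: [-0.1, 0.8, 0.5]
finger_gap: 0.0854
grip_force: 0.0
```

servo_tool:
  increments:
    - {"grip": 0, "x": -29.5, "y": -14, "z": 0, "roll": 0}
    - {"grip": 0, "x": -29.5, "y": -14, "z": 0, "roll": 0}
    - {"grip": 0, "x": -29.5, "y": -14, "z": 0, "roll": 0}
    - {"grip": 0, "x": -29.5, "y": -14, "z": 0, "roll": 0}
    - {"grip": 0, "x": -29.5, "y": -14, "z": 0, "roll": 0}

```text
clock: 1.13
tcp_pos: [0.407, 0.3326, 0.2314]
orientation: [0.0, 0.143, 0.99, 0.0]
wrist_force: [-0.8, 1.2, -0.1]
finger_gap: 0.0854
grip_force: 0.0
```

servo_tool:
  increments:
    - {"grip": 0, "x": -29.5, "y": -14, "z": 0, "roll": 0}
    - {"grip": 0, "x": -29.5, "y": -14, "z": 0, "roll": 0}
    - {"grip": 0, "x": -29.5, "y": -14, "z": 0, "roll": 0}
    - {"grip": 0, "x": -29.5, "y": -14, "z": 0, "roll": 0}
    - {"grip": 0, "x": -29.5, "y": -14, "z": 0, "roll": 0}

```text
clock: 1.55
tcp_pos: [0.5287, 0.2237, 0.2313]
orientation: [0.0, 0.143, 0.99, 0.0]
wrist_force: [1.1, 0.6, -0.5]
finger_gap: 0.0853
grip_force: 0.0
```

servo_tool:
  increments:
    - {"grip": 0, "roll": 6.865}
    - {"grip": 0, "roll": 6.865}
    - {"grip": 0, "roll": 6.865}
    - {"grip": 0, "roll": 6.865}
    - {"grip": 0, "roll": 6.865}

```text
invalid input at $.increments[0]: expected keys grip, x, y, z, roll
```

servo_tool:
  increments:
    - {"grip": 0, "roll": 6.865}
    - {"grip": 0, "roll": 6.865}
    - {"grip": 0, "roll": 6.865}
    - {"grip": 0, "roll": 6.865}
    - {"grip": 0, "roll": 6.865}

```text
invalid input at $.increments[0]: expected keys grip, x, y, z, roll
```

Run:
```python
from m import *
s=env.get_state();C,im=shot("wrist","w1"); print(s["clock"],s["tcp_pos"],s["orientation"],s["joint_pos"])
P=[[.527,.225,.072],[.527,.225,.026]]; print(proj(C,P))
```

```text
1.55 [0.52869792 0.22365786 0.23131173] [3.35202322e-05 1.42957462e-01 9.89728831e-01 6.88301333e-05] [2.60338933e-01 3.11252827e-01 4.33677697e-02 1.30279553e+00
 1.00249042e-04 5.47236797e-01]
[[319.04941032 218.40221236]
 [318.9409317  206.90461142]]
```

View pics/w1.png

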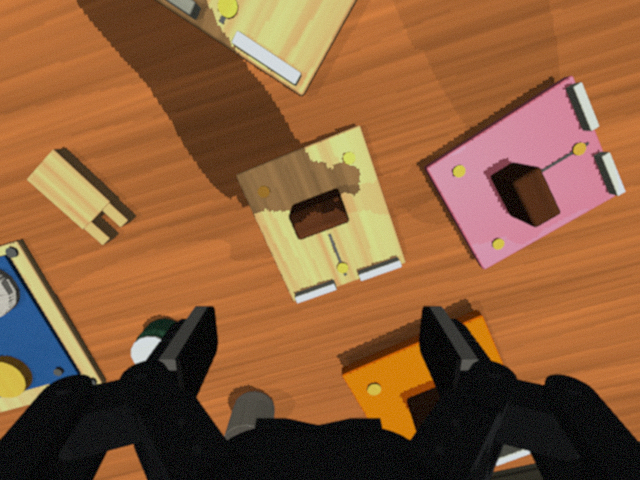

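The wrist picture shows the guide below, with the handle at about (319,214), matching the projected point (319,218). Next I turn the tool.

servo_tool:
  increments:
    - {"grip": 0, "x": 0, "y": 0, "z": 0, "roll": 6.865}
    - {"grip": 0, "x": 0, "y": 0, "z": 0, "roll": 6.865}
    - {"grip": 0, "x": 0, "y": 0, "z": 0, "roll": 6.865}
    - {"grip": 0, "x": 0, "y": 0, "z": 0, "roll": 6.865}
    - {"grip": 0, "x": 0, "y": 0, "z": 0, "roll": 6.865}

```text
clock: 2.02
tcp_pos: [0.5276, 0.2249, 0.2312]
orientation: [-0.0, 0.431, 0.902, -0.0]
wrist_force: [0.7, -0.4, 0.2]
finger_gap: 0.085
grip_force: 0.0
```

servo_tool:
  increments:
    - {"grip": 0, "x": 0, "y": 0, "z": 0, "roll": 6.865}
    - {"grip": 0, "x": 0, "y": 0, "z": 0, "roll": 6.865}
    - {"grip": 0, "x": 0, "y": 0, "z": 0, "roll": 6.865}
    - {"grip": 0, "x": 0, "y": 0, "z": 0, "roll": 6.865}
    - {"grip": 0, "x": 0, "y": 0, "z": 0, "roll": 6.865}

```text
clock: 2.43
tcp_pos: [0.5275, 0.2251, 0.2312]
orientation: [-0.0, 0.678, 0.735, -0.0]
wrist_force: [-0.1, -0.2, 0.2]
finger_gap: 0.0854
grip_force: 0.0
```

servo_tool:
  increments:
    - {"grip": 0, "x": 0, "y": 0, "z": 20, "roll": 0}
    - {"grip": 0, "x": 0, "y": 0, "z": 20, "roll": 0}
    - {"grip": 0, "x": 0, "y": 0, "z": 15, "roll": 0}
    - {"grip": 0, "x": 0, "y": 0, "z": 0, "roll": 0}

```text
clock: 2.77
tcp_pos: [0.5255, 0.2245, 0.1729]
orientation: [-0.002, 0.676, 0.737, -0.002]
wrist_force: [-0.2, 0.5, 0.2]
finger_gap: 0.0857
grip_force: 0.0
```

Run:
```python
from m import *
s=env.get_state();C,im=shot("wrist","w2"); print(s["clock"],s["tcp_pos"],s["orientation"],s["joint_pos"])
Rg=R.from_euler("z",4.95,degrees=True).as_matrix()
pts=np.array([[0,0,72],[13,25,72],[13,-25,72],[-13,-25,72],[-13,25,72],[90,65,26],[90,-65,26],[-60,-65,26],[-60,65,26]])/1000
uv=proj(C,pts@Rg.T+[.5275,.2245,0]); v=im[:,:,::-1].copy()
for u in uv: cv2.drawMarker(v,tuple(int(round(a)) for a in u),(255,0,255),0,8)
cv2.imwrite("pics/w2m.png",v)
```

```text
2.7667 [0.52548156 0.22451541 0.17293611] [-0.00156897  0.67611135  0.73679377 -0.00243184] [ 2.63296135e-01  3.33757265e-01 -6.92619990e-02  1.17356499e+00
  4.60386463e-05  1.74824771e+00]
```

View pics/w2m.png

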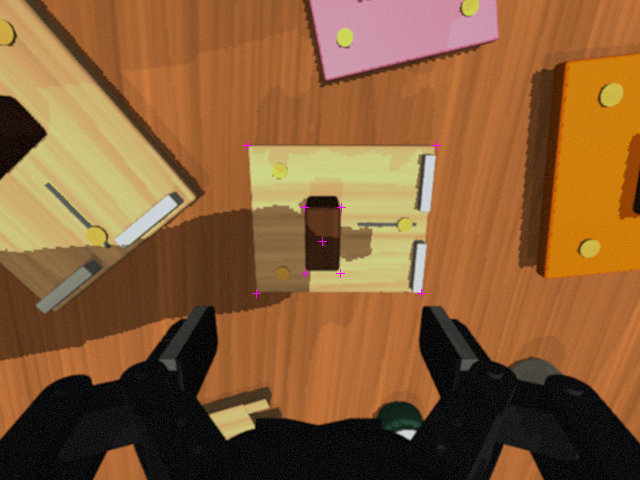

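Markers from my top-camera estimate fit the guide and handle within 1–2 px, so I go down to the grasp height.

servo_tool:
  increments:
    - {"grip": 0, "x": 0, "y": 0, "z": 26, "roll": 0}
    - {"grip": 0, "x": 0, "y": 0, "z": 26, "roll": 0}
    - {"grip": 0, "x": 0, "y": 0, "z": 26, "roll": 0}
    - {"grip": 0, "x": 0, "y": 0, "z": 26, "roll": 0}
    - {"grip": 0, "x": 0, "y": 0, "z": 16, "roll": 0}

```text
clock: 3.23
tcp_pos: [0.5274, 0.225, 0.0552]
orientation: [-0.0, 0.676, 0.737, -0.0]
wrist_force: [0.0, 0.0, 0.3]
finger_gap: 0.0854
grip_force: 0.0
```

servo_tool:
  increments:
    - {"grip": 0, "x": 0, "y": 0, "z": 12, "roll": 0}
    - {"grip": 0, "x": 0, "y": 0, "z": 8, "roll": 0}
    - {"grip": 0, "x": 0, "y": 0, "z": 5, "roll": 0}
    - {"grip": 0, "x": 0, "y": 0, "z": 0, "roll": 0}
    - {"grip": 0, "x": 0, "y": 0, "z": 0, "roll": 0}

```text
clock: 3.65
tcp_pos: [0.5284, 0.2252, 0.0322]
orientation: [0.0, 0.676, 0.737, 0.001]
wrist_force: [0.3, 1.1, 0.0]
finger_gap: 0.0859
grip_force: 0.0
```

servo_tool:
  increments:
    - {"grip": 1, "x": 0, "y": 0, "z": 0, "roll": 0}
    - {"grip": 1, "x": 0, "y": 0, "z": 0, "roll": 0}
    - {"grip": 1, "x": 0, "y": 0, "z": 0, "roll": 0}
    - {"grip": 1, "x": 0, "y": 0, "z": 0, "roll": 0}
    - {"grip": 1, "x": 0, "y": 0, "z": 0, "roll": 0}
  grip_force: 45

```text
clock: 4.07
tcp_pos: [0.5279, 0.225, 0.0316]
orientation: [0.0, 0.676, 0.737, 0.0]
wrist_force: [1.6, 0.3, 10.5]
finger_gap: 0.0256
grip_force: 19.9
```

servo_tool:
  increments:
    - {"grip": 1, "x": 0, "y": 0, "z": 0, "roll": 0}
    - {"grip": 1, "x": 0, "y": 0, "z": 0, "roll": 0}
    - {"grip": 1, "x": 0, "y": 0, "z": 0, "roll": 0}
    - {"grip": 1, "x": 0, "y": 0, "z": 0, "roll": 0}
    - {"grip": 1, "x": 0, "y": 0, "z": 0, "roll": 0}

```text
clock: 4.48
tcp_pos: [0.5279, 0.225, 0.0317]
orientation: [0.0, 0.676, 0.737, 0.0]
wrist_force: [-0.7, 0.6, 5.1]
finger_gap: 0.0254
grip_force: 46.1
```

servo_tool:
  increments:
    - {"grip": 1, "x": 0, "y": 0, "z": -5, "roll": 0}
    - {"grip": 1, "x": 0, "y": 0, "z": -10, "roll": 0}
    - {"grip": 1, "x": 0, "y": 0, "z": -15, "roll": 0}
    - {"grip": 1, "x": 0, "y": 0, "z": -20, "roll": 0}
    - {"grip": 1, "x": 0, "y": 0, "z": -20, "roll": 0}

```text
clock: 4.9
tcp_pos: [0.5264, 0.2246, 0.1012]
orientation: [-0.001, 0.676, 0.737, -0.001]
wrist_force: [0.9, 0.6, -5.2]
finger_gap: 0.025
grip_force: 44.9
```

servo_tool:
  increments:
    - {"grip": 1, "x": 0, "y": 0, "z": -20, "roll": 0.5}
    - {"grip": 1, "x": 0, "y": 0, "z": -10, "roll": 1}
    - {"grip": 1, "x": 0, "y": 0, "z": 0, "roll": 1.5}
    - {"grip": 1, "x": 0, "y": 0, "z": 0, "roll": 1.3}
    - {"grip": 1, "x": 0, "y": 0, "z": 0, "roll": 0}

```text
clock: 5.32
tcp_pos: [0.527, 0.2248, 0.1307]
orientation: [-0.0, 0.704, 0.711, -0.001]
wrist_force: [-0.6, 0.7, -4.4]
finger_gap: 0.0254
grip_force: 45.0
```

servo_tool:
  increments:
    - {"grip": 1, "x": -5, "y": 0, "z": 0, "roll": 0}
    - {"grip": 1, "x": -12, "y": 0.8, "z": 0, "roll": 0}
    - {"grip": 1, "x": -20, "y": 1, "z": 0, "roll": 0}
    - {"grip": 1, "x": -25, "y": 1, "z": 0, "roll": 0}
    - {"grip": 1, "x": -28, "y": 1, "z": 0, "roll": 0}

```text
clock: 5.73
tcp_pos: [0.5319, 0.1338, 0.1306]
orientation: [-0.0, 0.703, 0.711, -0.0]
wrist_force: [0.6, 0.1, -4.9]
finger_gap: 0.025
grip_force: 45.0
```

servo_tool:
  increments:
    - {"grip": 1, "x": -28, "y": 1, "z": 0, "roll": 0}
    - {"grip": 1, "x": -28, "y": 1, "z": 0, "roll": 0}
    - {"grip": 1, "x": -28, "y": 1, "z": 0, "roll": 0}
    - {"grip": 1, "x": -28, "y": 1, "z": 0, "roll": 0}
    - {"grip": 1, "x": -28, "y": 1, "z": 0, "roll": 0}

```text
clock: 6.15
tcp_pos: [0.5381, -0.0073, 0.1308]
orientation: [-0.0, 0.703, 0.711, -0.0]
wrist_force: [-0.1, -0.3, -4.5]
finger_gap: 0.0253
grip_force: 45.0
```

servo_tool:
  increments:
    - {"grip": 1, "x": -28, "y": 2, "z": 0, "roll": 0}
    - {"grip": 1, "x": -28, "y": 2, "z": 0, "roll": 0}
    - {"grip": 1, "x": -28, "y": 2, "z": 0, "roll": 0}
    - {"grip": 1, "x": -28, "y": 2, "z": 0, "roll": 0}
    - {"grip": 1, "x": -28, "y": 2, "z": 0, "roll": 0}

```text
clock: 6.57
tcp_pos: [0.5494, -0.1471, 0.1307]
orientation: [-0.001, 0.703, 0.711, -0.0]
wrist_force: [1.2, -0.2, -4.8]
finger_gap: 0.0256
grip_force: 45.0
```

servo_tool:
  increments:
    - {"grip": 1, "x": -24, "y": 0, "z": 0, "roll": 0}
    - {"grip": 1, "x": -16, "y": 0, "z": 0, "roll": 0}
    - {"grip": 1, "x": -8, "y": 0, "z": 0, "roll": 0}
    - {"grip": 1, "x": -2.7, "y": 0, "z": 0, "roll": 0}
    - {"grip": 1, "x": 0, "y": 0, "z": 0, "roll": 0}

```text
clock: 6.98
tcp_pos: [0.5504, -0.196, 0.1308]
orientation: [-0.001, 0.704, 0.711, -0.0]
wrist_force: [0.2, 0.5, -5.9]
finger_gap: 0.0256
grip_force: 45.0
```

servo_tool:
  increments:
    - {"grip": 1, "x": 0, "y": 0, "z": 0, "roll": 0}
    - {"grip": 1, "x": 0, "y": 0, "z": 0, "roll": 0}

```text
clock: 7.15
tcp_pos: [0.5508, -0.1943, 0.1312]
orientation: [-0.0, 0.703, 0.711, 0.0]
wrist_force: [-0.4, 0.1, -4.9]
finger_gap: 0.0256
grip_force: 45.0
```

Run:
```python
from m import *
s=env.get_state();print({k:np.round(v,4) for k,v in s.items() if k in("clock","tcp_pos","orientation","wrist_force","ft_torque","grip_force")})
C,im=shot("wrist","w3")
env_im=shot("top","t3"); shot("scene","s3")
a=cv2.imread("pics/w3.png")[60:330,80:480]; b=cv2.imread("pics/s3.png")[130:330,120:320]
cv2.imwrite("pics/c3.png",np.hstack([cv2.resize(a,(444,300)),cv2.resize(b,(300,300))]))
```

```text
{'clock': np.float64(7.15), 'tcp_pos': array([ 0.5508, -0.1943,  0.1312]), 'orientation': array([-4.000e-04,  7.028e-01,  7.114e-01,  1.000e-04]), 'wrist_force': array([-0.417 ,  0.0531, -4.8699]), 'ft_torque': array([0.0451, 0.0997, 0.0086]), 'grip_force': np.float64(45.0282)}
```

View pics/c3.png

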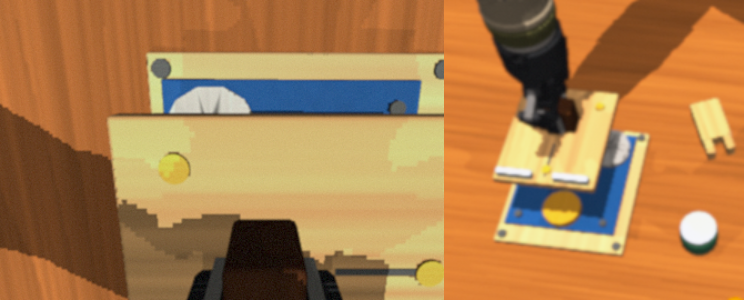

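The crop shows the guide held level over the base. Its +y edge lies horizontal at about row 116, with the rim of the cone block peeking out at (210,100). I'll measure the pose in hand and that rim.

Run:
```python
from m import *
from scipy.optimize import least_squares
s=env.get_state(); C=cam("wrist"); im=cv2.imread("pics/w3.png")[:,:,::-1]; t=s["tcp_pos"]
g=cv2.cvtColor(im,cv2.COLOR_RGB2GRAY).astype(float); zt=t[2]-.0316+.026
pt=[]
for u in range(195,470,5):
    col=g[150:180,u]; k=np.argmax(np.diff(col)); pt.append((u,150+k+.5))
pt=np.array(pt); 
P=(ray(C,pt,zt)[:,:2]-t[:2])*1000; f=np.polyfit(P[:,0],P[:,1],1)
for _ in range(3):
    r=P[:,1]-np.polyval(f,P[:,0]); P=P[abs(r-np.median(r))<1.0]; f=np.polyfit(P[:,0],P[:,1],1)
print("y edge rel tcp: slope deg",np.degrees(np.arctan(f[0])),"at x0",f[1],len(P))
pt=[]
for v in range(175,330,5):
    row=im[v,160:215,1].astype(float); k=np.argmax(np.diff(row)); pt.append((160+k+.5,v))
P=(ray(C,pt,zt)[:,:2]-t[:2])*1000; f=np.polyfit(P[:,1],P[:,0],1)
for _ in range(3):
    r=P[:,0]-np.polyval(f,P[:,1]); P=P[abs(r-np.median(r))<1.5]; f=np.polyfit(P[:,1],P[:,0],1)
print("x edge rel tcp: slope",np.degrees(np.arctan(f[0])),f[1],len(P))
m=mask(im,(200,120,320,162),(0,0,120),(180,60,255)); c=cv2.convexHull(big(m)).reshape(-1,2); c=c[c[:,1]<155]
P=ray(C,c,.032)[:,:2]*1000
o=least_squares(lambda p:np.hypot(P[:,0]-p[0],P[:,1]-p[1])-28,[516,-150]); print("cone",o.x,len(P),np.abs(o.fun).max())
# blue plate edges: +y edge
m=mask(im,(200,90,470,160),(100,80,40),(125,255,255)); c=big(m).reshape(-1,2); top=np.array([(u,c[c[:,0]==u,1].min()) for u in range(245,440,5) if (c[:,0]==u).any()])
P=ray(C,top,.016)[:,:2]*1000; f=np.polyfit(P[:,0],P[:,1],1); print("blue +y edge",np.degrees(np.arctan(f[0])),np.polyval(f,567))
```

```text
y edge rel tcp: slope deg 0.5609830922659456 at x0 64.46207313025779 55
x edge rel tcp: slope -0.5908264016774825 -59.46916573001079 29
cone [ 517.51081369 -150.10545934] 10 0.5424703600443479
blue +y edge 0.38276632292376017 -119.25083975629549
```

servo_tool:
  increments:
    - {"grip": 1, "x": -0.4, "y": 1.6, "z": 10, "roll": 0}
    - {"grip": 1, "x": 0, "y": 0, "z": 15, "roll": 0}
    - {"grip": 1, "x": 0, "y": 0, "z": 15, "roll": 0}
    - {"grip": 1, "x": 0, "y": 0, "z": 12, "roll": 0}
    - {"grip": 1, "x": 0, "y": 0, "z": 7, "roll": 0}

```text
clock: 7.72
tcp_pos: [0.5517, -0.195, 0.07]
orientation: [-0.001, 0.703, 0.711, -0.0]
wrist_force: [-0.2, 0.3, -5.1]
finger_gap: 0.0251
grip_force: 44.9
```

servo_tool:
  increments:
    - {"grip": 1, "x": 0, "y": 0, "z": 3, "roll": 0}
    - {"grip": 1, "x": 0, "y": 0, "z": 1, "roll": 0}
    - {"grip": 1, "x": 0, "y": 0, "z": 0, "roll": 0}
    - {"grip": 1, "x": 0, "y": 0, "z": 0, "roll": 0}
    - {"grip": 1, "x": 0, "y": 0, "z": 0, "roll": 0}

```text
clock: 8.13
tcp_pos: [0.5533, -0.1962, 0.0691]
orientation: [0.001, 0.703, 0.711, 0.0]
wrist_force: [0.2, 0.4, -3.6]
finger_gap: 0.0255
grip_force: 44.9
```

servo_tool:
  increments:
    - {"grip": 1, "x": 0, "y": 0, "z": 0.5, "roll": 0}
    - {"grip": 1, "x": 0, "y": 0, "z": 0.5, "roll": 0}
    - {"grip": 1, "x": 0, "y": 0, "z": 0.5, "roll": 0}
    - {"grip": 1, "x": 0, "y": 0, "z": 0, "roll": 0}
    - {"grip": 1, "x": 0, "y": 0, "z": 0, "roll": 0}

```text
clock: 8.55
tcp_pos: [0.5526, -0.1959, 0.0668]
orientation: [-0.0, 0.703, 0.711, 0.0]
wrist_force: [-0.1, 0.5, -4.6]
finger_gap: 0.0251
grip_force: 44.9
```

servo_tool:
  increments:
    - {"grip": 1, "x": 0.9, "y": 0, "z": 0.5, "roll": 0}
    - {"grip": 1, "x": 0, "y": 0, "z": 0.5, "roll": 0}
    - {"grip": 1, "x": 0, "y": 0, "z": 0.5, "roll": 0}
    - {"grip": 1, "x": 0, "y": 0, "z": 0.5, "roll": 0}
    - {"grip": 1, "x": 0, "y": 0, "z": 0, "roll": 0}

```text
clock: 8.97
tcp_pos: [0.5526, -0.1949, 0.0646]
orientation: [-0.0, 0.703, 0.711, 0.0]
wrist_force: [0.1, 0.0, -5.3]
finger_gap: 0.0255
grip_force: 44.9
```

servo_tool:
  increments:
    - {"grip": 1, "x": 0, "y": 0, "z": 0.4, "roll": 0}
    - {"grip": 1, "x": 0, "y": 0, "z": 0.4, "roll": 0}
    - {"grip": 1, "x": 0, "y": 0, "z": 0.4, "roll": 0}
    - {"grip": 1, "x": 0, "y": 0, "z": 0, "roll": 0}
    - {"grip": 1, "x": 0, "y": 0, "z": 0, "roll": 0}

```text
clock: 9.38
tcp_pos: [0.5526, -0.195, 0.0635]
orientation: [-0.0, 0.703, 0.711, 0.0]
wrist_force: [-0.6, 0.2, -4.9]
finger_gap: 0.0258
grip_force: 44.9
```

servo_tool:
  increments:
    - {"grip": 1, "x": 0, "y": 0, "z": 0.4, "roll": 0}
    - {"grip": 1, "x": 0, "y": 0, "z": 0.4, "roll": 0}
    - {"grip": 1, "x": 0, "y": 0, "z": 0, "roll": 0}
    - {"grip": 1, "x": 0, "y": 0, "z": 0, "roll": 0}

```text
clock: 9.72
tcp_pos: [0.5526, -0.195, 0.0628]
orientation: [-0.0, 0.703, 0.711, 0.0]
wrist_force: [0.3, -0.5, -4.8]
finger_gap: 0.0254
grip_force: 44.9
```

servo_tool:
  increments:
    - {"grip": 1, "x": 0, "y": 0, "z": 0.4, "roll": 0}
    - {"grip": 1, "x": 0, "y": 0, "z": 0.4, "roll": 0}
    - {"grip": 1, "x": 0, "y": 0, "z": 0, "roll": 0}
    - {"grip": 1, "x": 0, "y": 0, "z": 0, "roll": 0}

```text
clock: 10.05
tcp_pos: [0.5526, -0.195, 0.0619]
orientation: [-0.0, 0.703, 0.711, 0.0]
wrist_force: [0.1, -0.2, -4.5]
finger_gap: 0.0252
grip_force: 44.9
```

servo_tool:
  increments:
    - {"grip": 1, "x": 0, "y": 0, "z": 0.4, "roll": 0}
    - {"grip": 1, "x": 0, "y": 0, "z": 0.4, "roll": 0}
    - {"grip": 1, "x": 0, "y": 0, "z": 0, "roll": 0}
    - {"grip": 1, "x": 0, "y": 0, "z": 0, "roll": 0}

```text
clock: 10.38
tcp_pos: [0.5526, -0.195, 0.0611]
orientation: [-0.0, 0.703, 0.711, 0.0]
wrist_force: [-0.6, 0.1, -5.0]
finger_gap: 0.0255
grip_force: 44.9
```

servo_tool:
  increments:
    - {"grip": 1, "x": 0, "y": 0, "z": 0.3, "roll": 0}
    - {"grip": 1, "x": 0, "y": 0, "z": 0.3, "roll": 0}
    - {"grip": 1, "x": 0, "y": 0, "z": 0, "roll": 0}
    - {"grip": 1, "x": 0, "y": 0, "z": 0, "roll": 0}

```text
clock: 10.72
tcp_pos: [0.5526, -0.195, 0.0606]
orientation: [-0.0, 0.703, 0.711, 0.0]
wrist_force: [0.7, 0.2, -4.9]
finger_gap: 0.0254
grip_force: 44.9
```

servo_tool:
  increments:
    - {"grip": 1, "x": 0, "y": 0, "z": 0.3, "roll": 0}
    - {"grip": 1, "x": 0, "y": 0, "z": 0.3, "roll": 0}
    - {"grip": 1, "x": 0, "y": 0, "z": 0, "roll": 0}
    - {"grip": 1, "x": 0, "y": 0, "z": 0, "roll": 0}

```text
clock: 11.05
tcp_pos: [0.5526, -0.195, 0.06]
orientation: [-0.0, 0.703, 0.711, 0.0]
wrist_force: [-0.0, -0.4, -5.3]
finger_gap: 0.0256
grip_force: 44.9
```

servo_tool:
  increments:
    - {"grip": 1, "x": 0, "y": 0, "z": 0.2, "roll": 0}
    - {"grip": 1, "x": 0, "y": 0, "z": 0.2, "roll": 0}
    - {"grip": 1, "x": 0, "y": 0, "z": 0, "roll": 0}
    - {"grip": 1, "x": 0, "y": 0, "z": 0, "roll": 0}

```text
clock: 11.38
tcp_pos: [0.5527, -0.195, 0.0596]
orientation: [0.0, 0.703, 0.711, 0.0]
wrist_force: [0.5, -0.4, -4.8]
finger_gap: 0.0254
grip_force: 45.0
```

servo_tool:
  increments:
    - {"grip": 1, "x": 0, "y": 0, "z": 0.2, "roll": 0}
    - {"grip": 1, "x": 0, "y": 0, "z": 0.2, "roll": 0}
    - {"grip": 1, "x": 0, "y": 0, "z": 0, "roll": 0}
    - {"grip": 1, "x": 0, "y": 0, "z": 0, "roll": 0}

```text
clock: 11.72
tcp_pos: [0.5526, -0.1951, 0.0593]
orientation: [0.0, 0.703, 0.711, -0.0]
wrist_force: [-0.1, -0.5, -3.8]
finger_gap: 0.0255
grip_force: 45.2
```

Run:
```python
from h import *
s=env.get_state();print(s["tcp_pos"],s["wrist_force"],s["ft_torque"])
```

```text
[ 0.55262804 -0.19505982  0.05925795] [-0.08339235 -0.50902859 -3.75244235] [-0.07936692  0.20567022  0.01347636]
```

servo_tool:
  increments:
    - {"grip": 1, "x": 0, "y": 0, "z": 0.2, "roll": 0}
    - {"grip": 1, "x": 0, "y": 0, "z": 0, "roll": 0}
    - {"grip": 1, "x": 0, "y": 0, "z": 0, "roll": 0}

```text
clock: 11.97
tcp_pos: [0.5526, -0.195, 0.0591]
orientation: [0.0, 0.703, 0.711, -0.0]
wrist_force: [-0.6, -0.7, -1.8]
finger_gap: 0.0256
grip_force: 45.4
```

servo_tool:
  increments:
    - {"grip": 1, "x": 0, "y": 0, "z": 0.2, "roll": 0}
    - {"grip": 1, "x": 0, "y": 0, "z": 0, "roll": 0}
    - {"grip": 1, "x": 0, "y": 0, "z": 0, "roll": 0}

```text
clock: 12.22
tcp_pos: [0.5527, -0.1951, 0.0591]
orientation: [0.0, 0.703, 0.711, -0.0]
wrist_force: [-1.2, 0.8, 0.5]
finger_gap: 0.0257
grip_force: 45.7
```

Run:
```python
from h import *
s=env.get_state();print(s["tcp_pos"],s["wrist_force"],s["ft_torque"])
```

```text
[ 0.55265265 -0.19511362  0.05910004] [-1.23673044  0.84479348  0.51028884] [ 0.00697152  0.57869705 -0.00338118]
```

servo_tool:
  increments:
    - {"grip": 1, "x": 0, "y": -0.3, "z": 0, "roll": 0}
    - {"grip": 1, "x": 0, "y": 0, "z": 0, "roll": 0}
    - {"grip": 1, "x": 0, "y": 0, "z": 0, "roll": 0}

```text
clock: 12.47
tcp_pos: [0.5526, -0.1951, 0.059]
orientation: [0.0, 0.703, 0.711, 0.0]
wrist_force: [-1.8, -0.6, 1.4]
finger_gap: 0.0256
grip_force: 45.8
```

```bash
cat > p.py <<'E'
from h import *
s=env.get_state();print(s["clock"],np.round(s["tcp_pos"],5),np.round(s["wrist_force"],2),np.round(s["ft_torque"],3),np.round(s["orientation"],4))
E
python3 p.py
```

```text
12.4667 [ 0.5526  -0.19512  0.05905] [-1.8  -0.59  1.36] [-0.004  0.404  0.011] [3.000e-04 7.033e-01 7.109e-01 2.000e-04]
```

servo_tool:
  increments:
    - {"grip": 1, "x": 0, "y": -0.3, "z": 0, "roll": 0}
    - {"grip": 1, "x": 0, "y": 0, "z": 0, "roll": 0}
    - {"grip": 1, "x": 0, "y": 0, "z": 0, "roll": 0}

```text
clock: 12.72
tcp_pos: [0.5525, -0.1951, 0.059]
orientation: [0.0, 0.703, 0.711, 0.0]
wrist_force: [-0.3, -0.0, 0.6]
finger_gap: 0.0257
grip_force: 45.8
```

```bash
python3 p.py
```

```text
12.7167 [ 0.55248 -0.19512  0.05899] [-0.31 -0.01  0.55] [-0.032  0.161  0.032] [4.000e-04 7.033e-01 7.109e-01 3.000e-04]
```

servo_tool:
  increments:
    - {"grip": 1, "x": 0, "y": 0, "z": 0.3, "roll": 0}
    - {"grip": 1, "x": 0, "y": 0, "z": 0, "roll": 0}
    - {"grip": 1, "x": 0, "y": 0, "z": 0, "roll": 0}

```text
clock: 12.97
tcp_pos: [0.5525, -0.1952, 0.0589]
orientation: [0.0, 0.703, 0.711, 0.0]
wrist_force: [-0.0, 0.5, 3.4]
finger_gap: 0.0256
grip_force: 46.2
```

```bash
python3 p.py
```

```text
12.9667 [ 0.55247 -0.19515  0.0589 ] [-0.05  0.46  3.43] [0.067 0.133 0.008] [4.000e-04 7.033e-01 7.109e-01 3.000e-04]
```

servo_tool:
  increments:
    - {"grip": 1, "x": 0, "y": 0, "z": 0.3, "roll": 0}
    - {"grip": 1, "x": 0, "y": 0, "z": 0, "roll": 0}
    - {"grip": 1, "x": 0, "y": 0, "z": 0, "roll": 0}

```text
clock: 13.22
tcp_pos: [0.5525, -0.1952, 0.0589]
orientation: [0.001, 0.703, 0.711, 0.0]
wrist_force: [-1.0, 1.0, 5.6]
finger_gap: 0.0255
grip_force: 46.4
```

```bash
python3 p.py
```

```text
13.2167 [ 0.5525  -0.19515  0.05888] [-1.05  0.99  5.63] [ 0.182  0.319 -0.027] [5.000e-04 7.033e-01 7.109e-01 3.000e-04]
```

servo_tool:
  increments:
    - {"grip": 1, "x": 0.2, "y": -0.2, "z": 0.3, "roll": 0}
    - {"grip": 1, "x": 0, "y": 0, "z": 0, "roll": 0}
    - {"grip": 1, "x": 0, "y": 0, "z": 0, "roll": 0}

```text
clock: 13.47
tcp_pos: [0.5525, -0.1952, 0.0588]
orientation: [0.001, 0.703, 0.711, 0.0]
wrist_force: [-1.0, -0.2, 6.8]
finger_gap: 0.0258
grip_force: 46.6
```

```bash
python3 p.py
```

```text
13.4667 [ 0.55248 -0.19515  0.05884] [-1.03 -0.16  6.77] [ 0.06   0.374 -0.011] [8.000e-04 7.033e-01 7.109e-01 3.000e-04]
```

servo_tool:
  increments:
    - {"grip": 1, "x": 0.1, "y": -0.1, "z": 0.4, "roll": 0}
    - {"grip": 1, "x": 0, "y": 0, "z": 0, "roll": 0}
    - {"grip": 1, "x": 0, "y": 0, "z": 0, "roll": 0}

```text
clock: 13.72
tcp_pos: [0.5525, -0.1951, 0.0588]
orientation: [0.001, 0.703, 0.711, 0.0]
wrist_force: [-1.1, -0.4, 9.0]
finger_gap: 0.0251
grip_force: 46.8
```

```bash
python3 p.py
```

```text
13.7167 [ 0.55247 -0.19513  0.05879] [-1.14 -0.44  9.04] [ 0.112  0.458 -0.024] [1.000e-03 7.033e-01 7.109e-01 3.000e-04]
```

servo_tool:
  increments:
    - {"grip": 1, "x": 0.1, "y": -0.4, "z": 0.4, "roll": 0}
    - {"grip": 1, "x": 0, "y": 0, "z": 0.3, "roll": 0}
    - {"grip": 1, "x": 0, "y": 0, "z": 0, "roll": 0}
    - {"grip": 1, "x": 0, "y": 0, "z": 0, "roll": 0}

```text
clock: 14.05
tcp_pos: [0.5525, -0.1952, 0.0588]
orientation: [0.002, 0.703, 0.711, 0.001]
wrist_force: [-1.8, 0.8, 12.9]
finger_gap: 0.0253
grip_force: 47.3
```

```bash
python3 p.py
```

```text
14.05 [ 0.55249 -0.19518  0.05879] [-1.83  0.82 12.92] [ 0.268  0.619 -0.022] [1.500e-03 7.033e-01 7.109e-01 5.000e-04]
```

servo_tool:
  increments:
    - {"grip": 1, "x": -0.2, "y": -0.5, "z": 0.4, "roll": 0}
    - {"grip": 1, "x": 0, "y": 0, "z": 0, "roll": 0}
    - {"grip": 1, "x": 0, "y": 0, "z": 0, "roll": 0}
    - {"grip": 1, "x": 0, "y": 0, "z": 0, "roll": 0}
    - {"grip": 1, "x": 0, "y": 0, "z": 0, "roll": 0}

```text
clock: 14.47
tcp_pos: [0.5524, -0.1952, 0.0587]
orientation: [0.002, 0.703, 0.711, 0.001]
wrist_force: [-0.9, 1.8, 13.9]
finger_gap: 0.0251
grip_force: 47.5
```

```bash
python3 p.py
```

```text
14.4667 [ 0.55237 -0.19517  0.05871] [-0.9   1.81 13.87] [0.491 0.553 0.008] [0.0017 0.7032 0.711  0.001 ]
```

servo_tool:
  increments:
    - {"grip": 1, "x": 0, "y": 0, "z": 0, "roll": 0}
    - {"grip": 1, "x": 0, "y": 0, "z": 0, "roll": 0}
    - {"grip": 1, "x": 0, "y": 0, "z": 0, "roll": 0}
    - {"grip": 1, "x": 0, "y": 0, "z": 0, "roll": 0}
    - {"grip": 1, "x": 0, "y": 0, "z": 0, "roll": 0}

```text
clock: 14.88
tcp_pos: [0.5524, -0.1952, 0.0587]
orientation: [0.002, 0.703, 0.711, 0.001]
wrist_force: [-1.4, 1.8, 14.5]
finger_gap: 0.0254
grip_force: 47.5
```

```bash
python3 p.py
```

```text
14.8833 [ 0.55239 -0.19523  0.05872] [-1.4   1.82 14.51] [ 0.492  0.56  -0.033] [0.0018 0.7032 0.711  0.001 ]
```

servo_tool:
  increments:
    - {"grip": 1, "x": 0, "y": 0, "z": 0.1, "roll": 0}
    - {"grip": 1, "x": 0, "y": 0, "z": 0, "roll": 0}
    - {"grip": 1, "x": 0, "y": 0, "z": 0, "roll": 0}
    - {"grip": 1, "x": 0, "y": 0, "z": 0, "roll": 0}
    - {"grip": 1, "x": 0, "y": 0, "z": 0, "roll": 0}

```text
clock: 15.3
tcp_pos: [0.5524, -0.1952, 0.0587]
orientation: [0.002, 0.703, 0.711, 0.001]
wrist_force: [-0.5, 0.9, 14.5]
finger_gap: 0.0254
grip_force: 47.5
```

servo_tool:
  increments:
    - {"grip": 1, "x": 0, "y": 0, "z": 0, "roll": 0}
    - {"grip": 1, "x": 0, "y": 0, "z": 0, "roll": 0}
    - {"grip": 1, "x": 0, "y": 0, "z": 0, "roll": 0}
    - {"grip": 1, "x": 0, "y": 0, "z": 0, "roll": 0}
    - {"grip": 1, "x": 0, "y": 0, "z": 0, "roll": 0}

```text
clock: 15.72
tcp_pos: [0.5524, -0.1952, 0.0587]
orientation: [0.002, 0.703, 0.711, 0.001]
wrist_force: [-1.6, 1.8, 15.2]
finger_gap: 0.0254
grip_force: 47.6
```

servo_tool:
  increments:
    - {"grip": 1, "x": 0, "y": 0.3, "z": -0.5, "roll": 0}
    - {"grip": 1, "x": 0, "y": 0.3, "z": -0.5, "roll": 0}
    - {"grip": 1, "x": 0, "y": 0.3, "z": -0.5, "roll": 0}
    - {"grip": 1, "x": 0, "y": 0, "z": -0.4, "roll": 0}
    - {"grip": 1, "x": 0, "y": 0, "z": 0, "roll": 0}

```text
clock: 16.13
tcp_pos: [0.5524, -0.1952, 0.0588]
orientation: [0.001, 0.703, 0.711, 0.0]
wrist_force: [-0.3, -0.0, 7.2]
finger_gap: 0.0254
grip_force: 46.5
```

```bash
python3 p.py
```

```text
16.1333 [ 0.55244 -0.19516  0.05885] [-0.31 -0.02  7.18] [ 0.051  0.123 -0.001] [8.000e-04 7.033e-01 7.109e-01 3.000e-04]
```

servo_tool:
  increments:
    - {"grip": 1, "x": 0, "y": 0, "z": -0.6, "roll": 0}
    - {"grip": 1, "x": 0, "y": 0, "z": -0.6, "roll": 0}
    - {"grip": 1, "x": 0, "y": 0, "z": 0, "roll": 0}

```text
clock: 16.38
tcp_pos: [0.5523, -0.1951, 0.059]
orientation: [0.0, 0.703, 0.711, 0.0]
wrist_force: [3.3, -1.1, -1.4]
finger_gap: 0.0251
grip_force: 45.5
```

servo_tool:
  increments:
    - {"grip": 0.5, "x": 0, "y": 0, "z": 0, "roll": 0}
    - {"grip": 0.5, "x": 0, "y": 0, "z": 0, "roll": 0}
    - {"grip": 0.5, "x": 0, "y": 0, "z": 0, "roll": 0}
    - {"grip": 0.5, "x": 0, "y": 0, "z": 0, "roll": 0}
    - {"grip": 0.5, "x": 0, "y": 0, "z": 0, "roll": 0}

```text
clock: 16.8
tcp_pos: [0.5514, -0.1946, 0.0592]
orientation: [-0.0, 0.703, 0.711, -0.0]
wrist_force: [-0.8, 0.4, 0.3]
finger_gap: 0.0425
grip_force: 0.0
```

```bash
python3 p.py
```

```text
16.8 [ 0.5514  -0.19458  0.0592 ] [-0.83  0.38  0.28] [-0.001 -0.006  0.044] [-4.000e-04  7.033e-01  7.109e-01 -1.000e-04]
```

servo_tool:
  increments:
    - {"grip": 0.5, "x": 0, "y": 1, "z": -5, "roll": 0}
    - {"grip": 0.5, "x": 0, "y": 0, "z": -15, "roll": 0}
    - {"grip": 0.5, "x": 0, "y": 0, "z": -18, "roll": 0}
    - {"grip": 0.5, "x": 0, "y": 0, "z": -15, "roll": 0}
    - {"grip": 0.5, "x": 0, "y": 0, "z": -7, "roll": 0}

```text
clock: 17.22
tcp_pos: [0.5538, -0.1953, 0.1219]
orientation: [0.002, 0.703, 0.711, 0.001]
wrist_force: [-0.1, 0.2, 1.5]
finger_gap: 0.0429
grip_force: 0.0
```

servo_tool:
  increments:
    - {"grip": 1, "x": 0, "y": 0, "z": 0, "roll": 0}
    - {"grip": 1, "x": 0, "y": 0, "z": 0, "roll": 0}
    - {"grip": 1, "x": 0, "y": 0, "z": 0, "roll": 0}
    - {"grip": 1, "x": 0, "y": 0, "z": 0, "roll": 0}
    - {"grip": 1, "x": 0, "y": 0, "z": 0, "roll": 0}

```text
clock: 17.63
tcp_pos: [0.5521, -0.1945, 0.1183]
orientation: [-0.001, 0.703, 0.711, -0.0]
wrist_force: [0.1, -0.2, -0.5]
finger_gap: -0.0001
grip_force: 0.0
```

```bash
python3 p.py
python3 - <<'E'
from m import *
C,im=shot("wrist","w4"); shot("scene","s4")
# predicted corners of a perfectly seated guide
Rg=R.from_euler("z",.57,degrees=True).as_matrix(); pts=np.array([[-60,65,26],[-60,-65,26],[90,65,26],[90,65,38],[-35,45,26],[70,0,26],[0,25,72]])/1000
v=im[:,:,::-1].copy(); uv=proj(C,pts@Rg.T+[.5529,-.1957,.0272])
for u in uv: cv2.drawMarker(v,tuple(int(round(a)) for a in u),(255,0,255),0,8)
b=cv2.imread("pics/s4.png")[130:330,120:320]
cv2.imwrite("pics/c4.png",np.hstack([cv2.resize(v,(480,360)),cv2.resize(b,(310,360))]))
E
```

```text
17.6333 [ 0.55212 -0.19449  0.11832] [ 0.07 -0.18 -0.48] [ 0.018 -0.005 -0.008] [-9.000e-04  7.033e-01  7.109e-01 -2.000e-04]
```

View pics/c4.png

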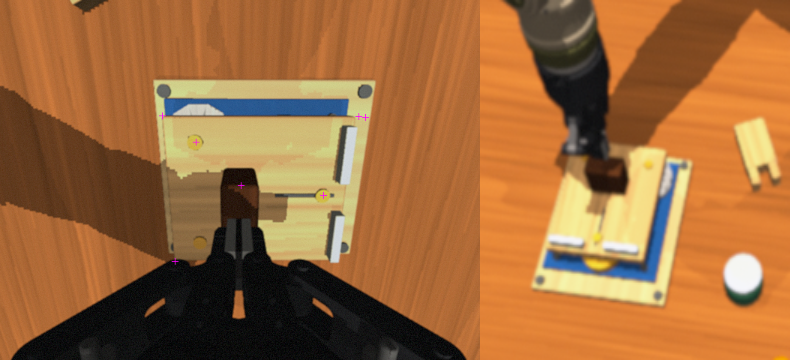

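The guide sits where a home guide should: plate corner (163,116) and the foot marks at (195,142) and (323,195) fall on the predictions. The shut fingers are over the handle, so I press the handle top straight down to bed all three feet without the grip's tilt.

servo_tool:
  increments:
    - {"grip": 1, "x": 0, "y": 0, "z": 6, "roll": 0}
    - {"grip": 1, "x": 0, "y": 0, "z": 6, "roll": 0}
    - {"grip": 1, "x": 0, "y": 0, "z": 4, "roll": 0}
    - {"grip": 1, "x": 0, "y": 0, "z": 1, "roll": 0}
    - {"grip": 1, "x": 0, "y": 0, "z": 0, "roll": 0}

```text
clock: 18.15
tcp_pos: [0.5522, -0.1945, 0.1015]
orientation: [-0.001, 0.703, 0.711, -0.0]
wrist_force: [0.1, 0.1, -0.5]
finger_gap: 0.0001
grip_force: 0.0
```

servo_tool:
  increments:
    - {"grip": 1, "x": 0, "y": 0, "z": 0.5, "roll": 0}
    - {"grip": 1, "x": 0, "y": 0, "z": 0.5, "roll": 0}
    - {"grip": 1, "x": 0, "y": 0, "z": 0, "roll": 0}
    - {"grip": 1, "x": 0, "y": 0, "z": 0, "roll": 0}

```text
clock: 18.48
tcp_pos: [0.5529, -0.1949, 0.1016]
orientation: [0.0, 0.703, 0.711, 0.0]
wrist_force: [-0.7, 0.3, -0.1]
finger_gap: 0.0001
grip_force: 0.0
```

servo_tool:
  increments:
    - {"grip": 1, "x": 0, "y": 0, "z": 0.5, "roll": 0}
    - {"grip": 1, "x": 0, "y": 0, "z": 0.5, "roll": 0}
    - {"grip": 1, "x": 0, "y": 0, "z": 0.5, "roll": 0}
    - {"grip": 1, "x": 0, "y": 0, "z": 0, "roll": 0}

```text
clock: 18.82
tcp_pos: [0.5527, -0.1948, 0.0998]
orientation: [-0.0, 0.703, 0.711, 0.0]
wrist_force: [1.2, -0.2, -0.4]
finger_gap: -0.0
grip_force: 0.0
```

servo_tool:
  increments:
    - {"grip": 1, "x": 0, "y": 0, "z": 0.4, "roll": 0}
    - {"grip": 1, "x": 0, "y": 0, "z": 0.4, "roll": 0}
    - {"grip": 1, "x": 0, "y": 0, "z": 0, "roll": 0}
    - {"grip": 1, "x": 0, "y": 0, "z": 0, "roll": 0}

```text
clock: 19.15
tcp_pos: [0.5528, -0.1948, 0.0992]
orientation: [0.0, 0.703, 0.711, 0.0]
wrist_force: [-0.1, 0.2, 1.4]
finger_gap: -0.0002
grip_force: 0.4
```

servo_tool:
  increments:
    - {"grip": 1, "x": 0, "y": 0, "z": 0.4, "roll": 0}
    - {"grip": 1, "x": 0, "y": 0, "z": 0.4, "roll": 0}
    - {"grip": 1, "x": 0, "y": 0, "z": 0, "roll": 0}
    - {"grip": 1, "x": 0, "y": 0, "z": 0, "roll": 0}

```text
clock: 19.48
tcp_pos: [0.553, -0.1949, 0.099]
orientation: [0.0, 0.703, 0.711, 0.0]
wrist_force: [-0.9, 0.6, 4.8]
finger_gap: -0.0001
grip_force: 2.5
```

servo_tool:
  increments:
    - {"grip": 1, "x": 0, "y": -0.2, "z": 0.4, "roll": 0}
    - {"grip": 1, "x": 0, "y": -0.2, "z": 0.4, "roll": 0}
    - {"grip": 1, "x": 0, "y": -0.1, "z": 0.4, "roll": 0}
    - {"grip": 1, "x": 0, "y": 0, "z": 0, "roll": 0}
    - {"grip": 1, "x": 0, "y": 0, "z": 0, "roll": 0}

```text
clock: 19.9
tcp_pos: [0.5531, -0.1951, 0.0989]
orientation: [0.001, 0.703, 0.711, 0.001]
wrist_force: [-0.6, 1.0, 9.9]
finger_gap: 0.0
grip_force: 5.0
```

servo_tool:
  increments:
    - {"grip": 1, "x": 0, "y": -0.2, "z": 0.4, "roll": 0}
    - {"grip": 1, "x": 0, "y": 0, "z": 0.2, "roll": 0}
    - {"grip": 1, "x": 0, "y": 0, "z": 0, "roll": 0}
    - {"grip": 1, "x": 0, "y": 0, "z": 0, "roll": 0}
    - {"grip": 1, "x": 0, "y": 0, "z": 0, "roll": 0}

```text
clock: 20.32
tcp_pos: [0.5532, -0.1952, 0.0988]
orientation: [0.002, 0.703, 0.711, 0.001]
wrist_force: [-1.8, 2.1, 12.5]
finger_gap: 0.0
grip_force: 6.3
```

servo_tool:
  increments:
    - {"grip": 1, "x": -0.2, "y": -0.3, "z": 0.4, "roll": 0}
    - {"grip": 1, "x": 0, "y": 0, "z": 0.1, "roll": 0}
    - {"grip": 1, "x": 0, "y": 0, "z": 0, "roll": 0}
    - {"grip": 1, "x": 0, "y": 0, "z": 0, "roll": 0}
    - {"grip": 1, "x": 0, "y": 0, "z": 0, "roll": 0}

```text
clock: 20.73
tcp_pos: [0.5531, -0.1953, 0.0988]
orientation: [0.002, 0.703, 0.711, 0.001]
wrist_force: [-2.1, 1.7, 15.0]
finger_gap: -0.0001
grip_force: 7.3
```

servo_tool:
  increments:
    - {"grip": 1, "x": 0, "y": 0, "z": 0, "roll": 0}
    - {"grip": 1, "x": 0, "y": 0, "z": 0, "roll": 0}
    - {"grip": 1, "x": 0, "y": 0, "z": 0, "roll": 0}
    - {"grip": 1, "x": 0, "y": 0, "z": 0, "roll": 0}
    - {"grip": 1, "x": 0, "y": 0, "z": 0, "roll": 0}

```text
clock: 21.15
tcp_pos: [0.5532, -0.1953, 0.0988]
orientation: [0.002, 0.703, 0.711, 0.001]
wrist_force: [-1.9, 1.0, 14.1]
finger_gap: -0.0001
grip_force: 7.3
```

servo_tool:
  increments:
    - {"grip": 1, "x": 0, "y": 0, "z": 0, "roll": 0}
    - {"grip": 1, "x": 0, "y": 0, "z": 0, "roll": 0}
    - {"grip": 1, "x": 0, "y": 0, "z": 0, "roll": 0}
    - {"grip": 1, "x": 0, "y": 0, "z": 0, "roll": 0}
    - {"grip": 1, "x": 0, "y": 0, "z": 0, "roll": 0}

```text
clock: 21.57
tcp_pos: [0.5532, -0.1953, 0.0988]
orientation: [0.002, 0.703, 0.711, 0.001]
wrist_force: [-2.6, 2.5, 15.6]
finger_gap: -0.0002
grip_force: 7.3
```

servo_tool:
  increments:
    - {"grip": 1, "x": 0, "y": 0, "z": 0, "roll": 0}
    - {"grip": 1, "x": 0, "y": 0, "z": 0, "roll": 0}
    - {"grip": 1, "x": 0, "y": 0, "z": 0, "roll": 0}
    - {"grip": 1, "x": 0, "y": 0, "z": 0, "roll": 0}
    - {"grip": 1, "x": 0, "y": 0, "z": 0, "roll": 0}

```text
clock: 21.98
tcp_pos: [0.5532, -0.1953, 0.0988]
orientation: [0.002, 0.703, 0.711, 0.001]
wrist_force: [-2.3, 2.0, 14.9]
finger_gap: 0.0
grip_force: 7.3
```

servo_tool:
  increments:
    - {"grip": 1, "x": 0, "y": 0.2, "z": -1, "roll": 0}
    - {"grip": 1, "x": 0, "y": 0.3, "z": -1, "roll": 0}
    - {"grip": 1, "x": 0, "y": 0.2, "z": -1, "roll": 0}
    - {"grip": 1, "x": 0, "y": 0.2, "z": -2, "roll": 0}
    - {"grip": 1, "x": 0, "y": 0, "z": -5, "roll": 0}

```text
clock: 22.4
tcp_pos: [0.552, -0.1947, 0.1051]
orientation: [-0.001, 0.703, 0.711, -0.0]
wrist_force: [0.7, -0.1, 0.4]
finger_gap: 0.0001
grip_force: 0.0
```

servo_tool:
  increments:
    - {"grip": 1, "x": 0, "y": 0, "z": -20, "roll": 0}
    - {"grip": 1, "x": 0, "y": 0, "z": -30, "roll": 0}
    - {"grip": 1, "x": 0, "y": 0, "z": -30, "roll": 0}
    - {"grip": 1, "x": 0, "y": 0, "z": -20, "roll": 0}
    - {"grip": 1, "x": 0, "y": 0, "z": 0, "roll": 0}

```text
clock: 22.82
tcp_pos: [0.5549, -0.1962, 0.2112]
orientation: [0.004, 0.703, 0.711, 0.001]
wrist_force: [0.6, -0.0, 0.9]
finger_gap: -0.0
grip_force: 0.0
```

servo_tool:
  increments:
    - {"grip": 1, "x": 30, "y": -20, "z": 0, "roll": 0}
    - {"grip": 1, "x": 30, "y": -20, "z": 0, "roll": 0}
    - {"grip": 1, "x": 30, "y": -20, "z": 0, "roll": 0}
    - {"grip": 1, "x": 20, "y": -10, "z": 0, "roll": 0}
    - {"grip": 1, "x": 0, "y": 0, "z": 0, "roll": 0}

```text
clock: 23.23
tcp_pos: [0.4782, -0.0822, 0.2054]
orientation: [-0.002, 0.702, 0.712, -0.0]
wrist_force: [-0.6, 0.4, 1.0]
finger_gap: -0.0003
grip_force: 0.0
```

```bash
python3 p.py
python3 - <<'E'
from m import *
for n,box in(("top",(375,140,500,275)),("scene",(145,190,275,320))):
    C,im=shot(n,n+"5")
    Rg=R.from_euler("z",.57,degrees=True).as_matrix(); pts=np.array([[-60,65,26],[-60,-65,26],[90,65,26],[90,-65,26],[70,0,26],[0,0,72]])/1000
    v=im[:,:,::-1].copy(); k=3
    v=cv2.resize(v[box[1]:box[3],box[0]:box[2]],None,fx=k,fy=k,interpolation=cv2.INTER_CUBIC)
    for u in proj(C,pts@Rg.T+[.5529,-.1957,.0272]): cv2.drawMarker(v,tuple(int(round(a)) for a in (u-box[:2]+.5)*k),(255,0,255),0,10)
    cv2.imwrite(f"pics/z{n}.png",v)
a=cv2.imread("pics/ztop.png");b=cv2.imread("pics/zscene.png");b=cv2.copyMakeBorder(b,0,max(0,a.shape[0]-b.shape[0]),0,0,0)
cv2.imwrite("pics/c5.png",np.hstack([a,b[:a.shape[0]]]))
E
```

```text
23.2333 [ 0.47818 -0.08221  0.20543] [-0.55  0.45  0.98] [-0.029  0.029 -0.051] [-1.900e-03  7.022e-01  7.120e-01 -3.000e-04]
```

View pics/c5.png

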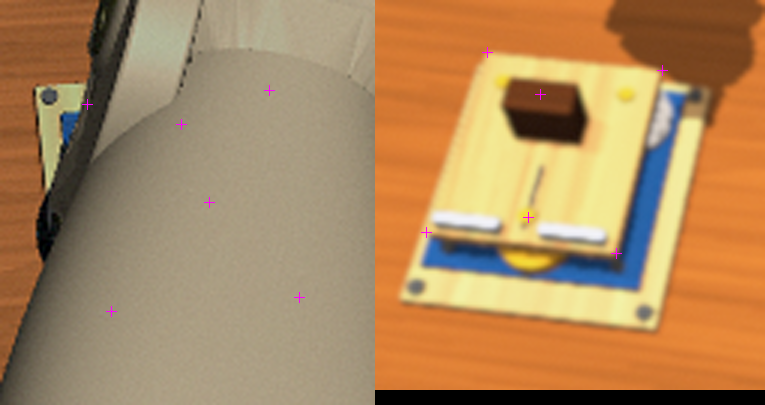

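The scene picture shows the guide level and seated. The corners and handle top match the predicted home pose within about 1 px, and the arm is clear.

```bash
python3 -c "
from workcell import env
print(env.hand_in())"
```

```text
the job is handed in; nothing more can be done
None
```

I handed the job in at about 23 s. The guide sat level with its feet at home height, bedded with about 15 N for over a second, and the arm was clear and touching nothing else. The final picture and contact heights agreed with a full seating, but no verdict came back.

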